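# Press a freshly bound pocket comic

### The arm

A 7-joint arm with a two-finger parallel gripper is mounted at the origin on the work surface. World frame = base frame: x ahead of the robot, y to its left, z up, the work surface at z = 0. Lengths are in m, angles in rad, forces in N, time in s.
With the tool pointing down it reaches from about 0.4 to 0.875 m from the base axis. Payload 19.3 kg.
Tool frame: the origin (TCP) lies at the very end of the fingers, on their centre line; the grasp point (between the pads) lies 19 mm behind it; z points along the fingers, y is the line along which they close (so a half turn about z gives the same grasp; the last joint's range is limited). The gripper opens to 85 mm and grips with 20 to 120 N. Pads are 22 mm wide; open, the fingers measure 114 mm over their backs; the gripper's body (76 mm by 85 mm) begins 54 mm behind the grasp point. The pads swing forward as they close: fully open they stand 13 mm farther back than shut.
Start: joints at [1.112, 0.521, -0.036, 1.599, 0.021, 1.021, -0.113], TCP at [0.237, -0.578, 0.231] pointing down, gripper open.
Joint ranges: [-2.91, 2.91], [-0.3, 2.13], [-1.5, 1.42], [0.17, 2.43], [-1.26, 4.41], [0.16, 1.93], [-2.52, 2.52]. Speed limits (rad/s): [1.89, 1.89, 2.39, 2.39, 3.01, 3.01, 3.01].

### API

Orientations are given as [roll, pitch, yaw] about the fixed x, y, z axes, in that order (R = Rz(yaw) Ry(pitch) Rx(roll)).
In Python, from workcell import bot gives the robot as it stands.
- The arm moves only by the tool carry_out, never from a script. Its argument "rows" is a list that holds one entry, the list of rows, each a list of 4 numbers: the shift along the tool's x, y, z in m, then the turn about the tool's z in degrees. In form: [[[x, y, z, twist], ...]]. A call has 1 to 12 rows; each row is the pose to reach, as a shift and turn from the pose commanded when the call began, along the tool's axes at that moment; what a row does not reach only later rows make up. A row lasts 1/12 s, in which the tool goes at most 41.7 mm and 7.16 degrees, less where a joint would pass 70% of its speed; a pose out of reach is approached as far as the arm can. A call with a gripper value outside its range is refused whole. "grip" is the finger opening in m, from 0 to 0.0854, set as the call begins (left out, the last holds). The fingers move at their own pace and stop on an object; "grip_force" is the grip in N (left out, the last holds). Time passes only in rows, so rows that repeat a pose let the fingers close. It gives the time, the measured TCP pose, the force, the opening and the grip force at its end, in the units of the state.
- bot.observe(): the state, without advancing time (a new reading comes with each control period).
- bot.grab_frame(name): name is "side" or "top"; returns a dict with "pixels" (384x512x3 uint8, red, green, blue), "K" (3x3 intrinsics, pixels), "pose" (4x4, takes a point from camera to world coordinates). Camera axes: x right, y down, z forward; pixel columns grow to the right and rows downward; lengths in m; the calibration is good to about 2 mm. A picture is of the moment at which its call begins. There is no depth.
- bot.job_done(): hands the job in; it is judged then, once.
Trained networks look in a picture, given as the dict that the camera call returned (one of the last four; its "shot" number tells which), for a name from the list of things; names that differ only in an ending like _2 or _b are one class to them, and where a whole thing is asked for, a point or a joint stands for the part that bears it (a point fixed in the world has none). Each returns a list of dicts, best first, with "conf" (0 to 1); they miss things now and then, are a little off and sometimes report something else, mostly with a low value. They report only what shows in the picture. A call takes as long as a camera call. They do not tell look-alikes from the thing itself.
- bot.look_for(picture, label): "position" ([column, row] in pixels, amid what is visible of it).
- bot.regions_of(picture, label): "region" (384x512 bool, what is visible of it) and "position" ([column, row] in pixels, amid what is visible of it).
- bot.spot_point(picture, label): "position" ([column, row] in pixels: a listed point, or the origin of a listed thing).
The state is a dict: "clock": time; "qpos": joint angles; "qd": joint speeds; "joint_efforts": joint torques, N m; "position": TCP position; "tool_rot": TCP orientation; "force": force on the tool from outside, world axes, zero at the start; "moment": the same for the moment, N m; "grip_width": finger opening in m; "finger_force": force on a finger pad.
Only numpy, scipy, OpenCV 4.12 (cv2) and the standard library are available. Lean on these libraries where they do the work, as an engineer would, in place of code of your own. Each camera call takes 0.05 s, during which the arm holds its last target. There are 200 camera calls.

### The job

The pocket comic on the base of the little wooden dowel press has just been glued into its hard covers, so slide the base, without lifting or tipping it or letting the comic shift on it, off the newsprint and squarely into the four corners of masking tape on the cutting mat. Then set the press's top board over both dowels so that it lies flat on the comic, and press it down firmly, with at least the weight of a full one-litre bottle (10 N or more). Finish like that, with the gripper still on the top board and still pressing, and leave the other things on the table where they are.

Things in the scene. Friction and masses are not known exactly. Their poses are not given: they have to be found in the camera images.
- press_base: base of the press: loose plywood board 87 (own x) x 190 (own y) x 15 thick, 0.34 to 0.55 kg, lying flat, on the newsprint at first; slides on the table with a few newtons. Origin: centre of its underside; z up. It carries a fence along its -x edge (nearer the robot at first) and two dowels.
- fence_mid (a point): on the base: middle of the top of its straight wooden fence, at x = -36.5, y = 0, z = 55 in the base's frame (axes as the base). The fence is 14 thick (along x), 190 long (along y) and stands 40 above the board: it can be pinched across its thickness from above, with the fingertips kept above the comic, whose top is at z = 27.
- dowel_mid (a point): on the base: the point midway between its two upright dowels, at x = +10, y = 0, z = 0 in the base's frame (axes as the base). The dowels are 12 dia and stand at y = -80 and +80 from here, tops at z = 55, the uppermost 8 tapering to 6.4 dia.
- press_top: top board of the press: loose, 68 (own x) x 190 (own y) x 15 thick, 0.2 to 0.34 kg, lying flat beyond the base. Through holes of 14.5 dia at x = 0, y = -80 and +80 (either way round fits). Origin: centre of its underside; z up. On the comic its underside is 27 above the table, 5.5 clear of the fence.
- grip_top (a point): on the top board: middle of the top of its wooden grip batten, at x = 0, y = 0, z = 45 in the board's frame (axes as the board). The batten is 60 long (along x), 20 wide (along y) and stands 30 above the board, over its centre of mass: pinch it along own y.
- comic: hardback pocket comic, grey and black, loose, rigid, 76 (own x) x 108 (own y) x 12 thick, lying on the base between the dowels, 1.5 from the fence, its spine (+x) jutting 4.5 over the base's edge. Origin: centre of its underside; it lies at x = +10, y = 0 (within 6), z = 15 in the base's frame.
- marks: pressing place: four L-shaped corners of buff masking tape flat on the cutting mat, to the left or right of the newsprint. Their inner edges frame 99 (own x) x 202 (own y), so the board has 6 to spare each side. Origin: centre of the frame at table height; axes as the base should lie (half a turn round also fits). Fixed.
- ink_a: bystander, loose: black ink bottle with paper label, 44 dia x 56 high. Sizes in mm. Origin: centre of its underside. Leave alone.
- ink_b: bystander, loose: smaller black ink bottle, 38 dia x 50 high. Sizes in mm. Origin: centre of its underside. Leave alone.
- glass: bystander, loose: water glass, 68 dia x 105 high. Sizes in mm. Origin: centre of its underside. Leave alone.
- mug: bystander, loose: white mug, 80 dia x 88 high, handle on its own +y side. Sizes in mm. Origin: centre of its underside. Leave alone.
- paste_jar: bystander, loose: white jar of paste with grey lid, 73 dia x 67 high. Sizes in mm. Origin: centre of its underside. Leave alone.
- bone_folder: bystander, loose: flat ivory-coloured creasing tool, 150 x 22 x 5, long along its own x. Sizes in mm. Origin: centre of its underside. Leave alone.
- camera: bystander, loose: silver compact camera lying on its back, 56 x 98 x 41 high. Sizes in mm. Origin: centre of its underside. Leave alone.
Not all that is in view belongs to the job. Of the things that look like the comic, the larger one is meant.

How it is judged:
By the outcome, as a careful person would: the job done as asked, in the order asked, and still so for the second after the job is handed in, while the arm keeps its last pose, push and grip.
It also fails if it takes over 61 s, if anything falls off the work surface, if the arm or the gripper's body presses on something with over 40 N, if the wrist force passes 120 N, or if a joint passes its speed limit or range.

## Working session

There is one attempt and no reset: what is moved stays moved. The work goes in short steps, Python scripts to look and compute and a tool call to move; the robot and the scene stay as the last step left them, time stands still between calls to the robot, and variables do not carry over. Pictures are saved under pics/ and viewed, at most 12 in all, crops included, and the job is handed in when it is done.

Besides the shell and the picture viewer there is one more tool, called after "Request:" as a command line: name --argument value ..., lists and objects as JSON in quotes. carry_out: Moves the arm, as the interface text tells. Its arguments: {"type":"object","properties":{"rows":{"type":"array","items":{"type":"array","items":{"type":"array","items":{"type":"number"}}}},"grip":{"type":"number"},"grip_force":{"type":"number"}},"required":["rows"]}

```bash
mkdir -p pics; ls
cat > h.py <<'E'
import numpy as np, cv2
from workcell import bot
def ray(f,px,z):
    K=np.array(f['K']);P=np.array(f['pose'])
    d=P[:3,:3]@np.linalg.solve(K,[px[0],px[1],1.]);o=P[:3,3]
    return (o+d*(z-o[2])/d[2])
def proj(f,p):
    K=np.array(f['K']);P=np.array(f['pose'])
    c=P[:3,:3].T@(np.array(p,float)-P[:3,3]);c=K@c
    return c[:2]/c[2]
def save(f,n): cv2.imwrite('pics/'+n,f['pixels'][:,:,::-1])
E
python3 - <<'E'
from h import *
s=bot.observe();print(s)
H=dict(press_base=0,fence_mid=.055,dowel_mid=0,press_top=0,grip_top=.045,comic=.015,marks=0)
ims=[]
for n in ('top','side'):
    f=bot.grab_frame(n);ims.append(f['pixels']);print(n,np.array(f['pose']).round(3).tolist(),np.array(f['K']).tolist())
    for l,z in H.items():
        for r in bot.spot_point(f,l)[:3]:
            print(l,np.round(r['position'],1),round(r['conf'],2),ray(f,r['position'],z).round(4)[:2])
    save(f,n+'0.png')
E
```

```text
pics
{'clock': 0.0, 'qpos': array([ 1.1118022 ,  0.52200438, -0.03634935,  1.60000335,  0.02119561,
        1.02110034, -0.11279948]), 'qd': array([-0.0009606 ,  0.00091186, -0.00108276, -0.00040203,  0.00084648,
        0.00019579,  0.00052678]), 'joint_efforts': array([-1.30373901e-03, -9.27108979e+01,  1.97985895e+00, -3.69931841e+01,
        1.78442494e-02,  8.21690366e-03, -2.38669692e-06]), 'position': array([ 0.23677103, -0.57805015,  0.23073316]), 'tool_rot': array([-3.14046395e+00,  6.62601627e-05,  3.88801365e-01]), 'force': array([ 0.13711863, -0.26712514,  0.33523651]), 'moment': array([-0.03176456, -0.01722626,  0.01272324]), 'finger_force': 0.0, 'grip_width': 0.08514783183083914}
top [[-0.02, -0.999, 0.042, 0.448], [-0.999, 0.021, 0.025, -0.019], [-0.026, -0.042, -0.999, 1.12], [0.0, 0.0, 0.0, 1.0]] [[455.71103573135673, 0.0, 250.91955320380697], [0.0, 455.71103573135673, 192.12283045606202], [0.0, 0.0, 1.0]]
press_base [193.8 204.8] 0.77 [0.4676 0.15  ]
fence_mid [191.  220.6] 0.71 [0.4298 0.1488]
press_top [252.1 128.3] 0.68 [0.6539 0.0026]
grip_top [256.1 121. ] 0.92 [ 0.6629 -0.0082]
comic [186.8 270.4] 0.79 [0.3091 0.167 ]
comic [190.3 197.7] 0.77 [0.4848 0.156 ]
side [[-0.98, -0.134, 0.15, 0.347], [-0.201, 0.688, -0.697, 0.642], [-0.009, -0.713, -0.701, 0.718], [0.0, 0.0, 0.0, 1.0]] [[352.5853765273311, 0.0, 253.2540037893478], [0.0, 352.5853765273311, 192.8343585929765], [0.0, 0.0, 1.0]]
press_base [246. 256.] 0.67 [0.4733 0.1484]
fence_mid [260.8 245.7] 0.78 [0.4361 0.1512]
press_top [248.1 257.4] 0.26 [0.4674 0.1514]
grip_top [189.9 190.4] 0.95 [ 0.6637 -0.0033]
comic [239.4 253.3] 0.8 [0.4881 0.1541]
comic [308.7 278.2] 0.72 [0.3173 0.1905]
```

View pics/top0.png

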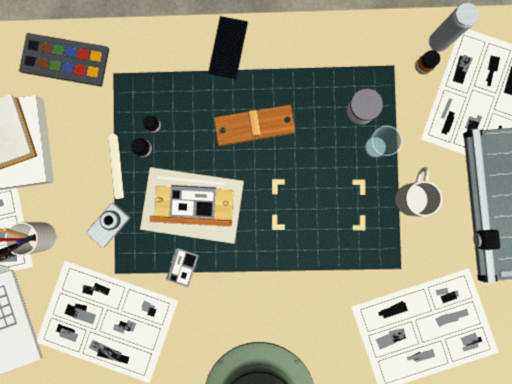

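View pics/side0.png

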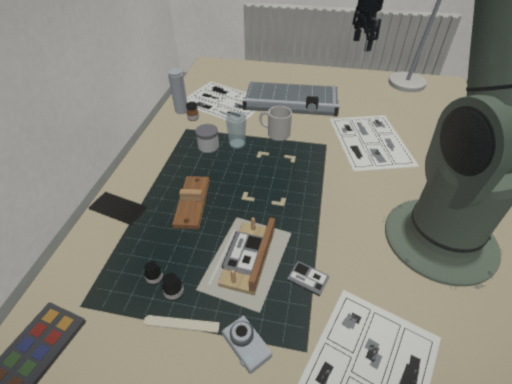

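The larger comic, at top (192,202), lies on the base and is the one meant. The look-alike at (183,267) is the small one on the table. The press base is at (192,205), the similarly brown top board with its batten at (254,125), and the tape corners at (278/360, 186/223).

```bash
cat > m.py <<'E'
from h import *
def rect(f,mask,z):
    ys,xs=np.nonzero(mask);P=np.array([ray(f,(x,y),z)[:2] for x,y in zip(xs,ys)],np.float32)
    (c,s,a)=cv2.minAreaRect(P);b=cv2.boxPoints((c,s,a))
    e=[b[1]-b[0],b[2]-b[1]];e=max(e,key=np.linalg.norm)
    v=np.linalg.svd(P-P.mean(0),full_matrices=False)[2][0]
    ang=lambda e:(np.degrees(np.arctan2(e[1],e[0]))%180)
    return np.round(c,4),np.round(s,4),round(ang(e),2),'pca',P.mean(0).round(4),round(ang(v),2)
def big(m):
    n,l,st,_=cv2.connectedComponentsWithStats(m.astype(np.uint8));return l==1+np.argmax(st[1:,4])
def brown(f):
    h=cv2.cvtColor(f['pixels'],cv2.COLOR_RGB2HSV).astype(int)
    return (h[...,0]<16)&(h[...,1]>140)&(h[...,2]>90)
def box(m,x0,x1,y0,y1):
    r=np.zeros_like(m);r[y0:y1,x0:x1]=m[y0:y1,x0:x1];return r
E
python3 - <<'E'
from m import *
f=bot.grab_frame('top');p=f['pixels']
b=brown(f)
print('fence',rect(f,big(box(b,130,250,190,240)),.055))
print('top',rect(f,big(box(b,205,305,95,150)),.015))
h=cv2.cvtColor(p,cv2.COLOR_RGB2HSV).astype(int)
t=box(h[...,2]>130,268,370,176,234);print('marks',rect(f,t,0))
n,l,st,c=cv2.connectedComponentsWithStats(t.astype(np.uint8));
for i in range(1,n):
  if st[i,4]>8: print(st[i],ray(f,c[i],0)[:2].round(4))
for lab in ('press_base','comic','ink_a','ink_b','mug','glass','paste_jar','camera'):
    for r in bot.regions_of(f,lab)[:2]:
        print(lab,round(r['conf'],2),np.round(r['position']),rect(f,r['region'],.02) if r['region'].any() else '')
a=cv2.resize(p[165:245,135:250],None,fx=5,fy=5,interpolation=cv2.INTER_CUBIC)
g=cv2.resize(p[90:150,200:315],None,fx=5,fy=5,interpolation=cv2.INTER_CUBIC)[:200]
cv2.imwrite('pics/c1.png',np.vstack([a,g])[:600,:,::-1])
E
```

```text
fence (array([0.4304, 0.1502]), array([0.1864, 0.013 ]), np.float32(85.67), 'pca', array([0.4301, 0.1496], dtype=float32), np.float32(85.76))
top (array([ 0.6597, -0.0029]), array([0.0712, 0.1907]), np.float32(98.1), 'pca', array([ 0.6597, -0.0029], dtype=float32), np.float32(97.97))
marks (array([ 0.4625, -0.1562]), array([0.2273, 0.1245]), np.float32(88.77), 'pca', array([ 0.4634, -0.1556], dtype=float32), np.float32(88.95))
[272 179  13  16 132] [ 0.5128 -0.0545]
[352 179  14  16 135] [ 0.5078 -0.2591]
[272 214  13  16 134] [ 0.4185 -0.0525]
[352 215  14  16 130] [ 0.4133 -0.2571]
press_base 0.61 [201. 220.] (array([0.4614, 0.1529]), array([0.1992, 0.0897]), np.float32(86.99), 'pca', array([0.4548, 0.1458], dtype=float32), np.float32(87.47))
press_base 0.6 [368. 107.] (array([ 0.6951, -0.269 ]), array([0.0786, 0.0912]), np.float32(133.81), 'pca', array([ 0.6966, -0.27  ], dtype=float32), np.float32(137.28))
comic 0.81 [185. 271.] (array([0.3169, 0.1799]), array([0.0601, 0.0832]), np.float32(161.91), 'pca', array([0.3167, 0.1794], dtype=float32), np.float32(159.68))
comic 0.6 [189.
[... 890 characters left out ...]
927], dtype=float32), np.float32(130.76))
glass 0.72 [384. 141.] (array([ 0.6047, -0.3124]), array([0.0712, 0.089 ]), np.float32(133.76), 'pca', array([ 0.6078, -0.312 ], dtype=float32), np.float32(119.29))
paste_jar 0.61 [366. 107.] (array([ 0.6969, -0.2696]), array([0.0735, 0.0878]), np.float32(133.82), 'pca', array([ 0.697 , -0.2704], dtype=float32), np.float32(140.21))
paste_jar 0.21 [195. 218.] (array([0.4635, 0.1543]), array([0.1997, 0.0901]), np.float32(85.76), 'pca', array([0.4555, 0.1493], dtype=float32), np.float32(87.89))
camera 0.93 [105. 225.] (array([0.4212, 0.3593]), array([0.0636, 0.1048]), np.float32(140.43), 'pca', array([0.4209, 0.3591], dtype=float32), np.float32(141.95))
```

View pics/c1.png

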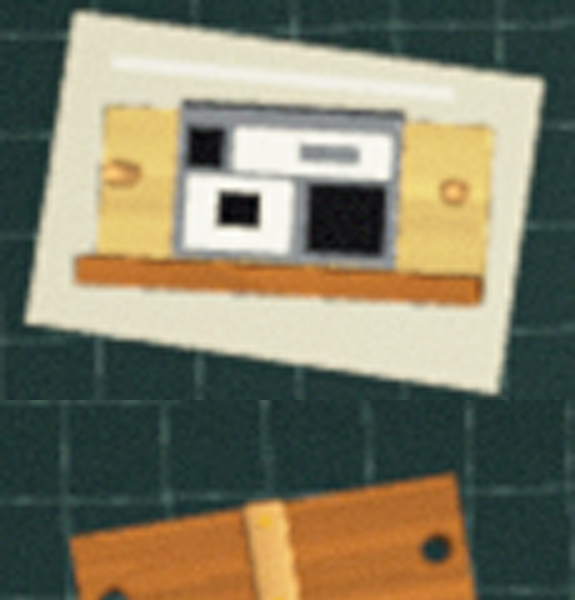

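Request:
carry_out --rows '[[[0.405,-0.296,0,-38],[0.405,-0.296,0,-38],[0.405,-0.296,0,-38],[0.405,-0.296,0,-38],[0.405,-0.296,0,-38],[0.405,-0.296,0,-38],[0.405,-0.296,0,-38],[0.405,-0.296,0,-38],[0.405,-0.296,0,-38],[0.405,-0.296,0,-38],[0.405,-0.296,0,-38],[0.405,-0.296,0,-38]]]' --grip 0.05 --grip_force 60

```text
clock: 2.25
position: [0.4994, -0.1505, 0.2316]
tool_rot: [3.141, -0.0, 1.052]
force: [1.3, -1.0, 0.8]
grip_width: 0.0497
finger_force: 0.0
```

```bash
cat > go.py <<'E'
from h import *
def to(x,y,z,yaw):
    s=bot.observe();p=s['position'];a=s['tool_rot'][2]
    d=np.array([x,y,z])-p
    t=(np.degrees(a)-yaw+180)%360-180
    print('pos',p.round(4),'rot',np.degrees(s['tool_rot']).round(2),'F',s['force'].round(1),'M',s['moment'].round(2),'w',round(s['grip_width'],4),'t',round(s['clock'],2))
    print('row',round(d[0]*np.cos(a)+d[1]*np.sin(a),4),round(d[0]*np.sin(a)-d[1]*np.cos(a),4),round(-d[2],4),round(t,2))
if __name__=='__main__':
    import sys;to(*map(float,sys.argv[1:]))
E
python3 go.py .430 .150 .15 85.7
```

```text
pos [ 0.4994 -0.1505  0.2316] rot [179.97  -0.    60.26] F [ 1.3 -1.   0.8] M [-0.1  -0.1   0.02] w 0.0497 t 2.25
row 0.2265 -0.2093 0.0816 -25.44
```

Request:
carry_out --rows '[[[0.2265,-0.2093,0.0816,-25.4],[0.2265,-0.2093,0.0816,-25.4],[0.2265,-0.2093,0.0816,-25.4],[0.2265,-0.2093,0.0816,-25.4],[0.2265,-0.2093,0.0816,-25.4],[0.2265,-0.2093,0.0816,-25.4],[0.2265,-0.2093,0.0816,-25.4],[0.2265,-0.2093,0.0816,-25.4],[0.2265,-0.2093,0.0816,-25.4],[0.2265,-0.2093,0.0816,-25.4],[0.2265,-0.2093,0.0816,-25.4]]]'

```text
clock: 3.17
position: [0.4294, 0.1476, 0.1498]
tool_rot: [3.141, 0.0, 1.495]
force: [-0.2, -0.8, 0.5]
grip_width: 0.0502
finger_force: 0.0
```

```bash
python3 go.py .430 .150 .034 85.7
python3 - <<'E'
from m import *
s=bot.grab_frame('side')
for l,z in (('fence_mid',.055),('grip_top',.045)):
    for r in bot.spot_point(s,l)[:1]: print(l,r['conf'],ray(s,r['position'],z))
save(s,'side1.png')
E
```

```text
pos [0.4294 0.1476 0.1498] rot [1.7999e+02 2.0000e-02 8.5660e+01] F [-0.2 -0.8  0.5] M [-0.07  0.01 -0.  ] w 0.0502 t 3.17
row 0.0024 0.0004 0.1158 -0.04
fence_mid 0.95 [0.43053894 0.15043657 0.055     ]
grip_top 0.73 [0.66118444 0.00143573 0.045     ]
```

View pics/side1.png

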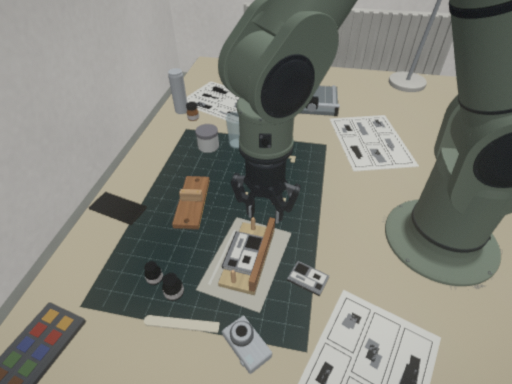

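The side view shows the fingers above the fence, astride it around (262,215). I'll descend and pinch.

Request:
carry_out --rows '[[[0.002,-0.0004,0.03,0],[0.002,-0.0004,0.06,0],[0.002,-0.0004,0.085,0],[0.002,-0.0004,0.1,0],[0.002,-0.0004,0.109,0],[0.002,-0.0004,0.114,0],[0.002,-0.0004,0.115,0],[0.002,-0.0004,0.115,0]]]'

```text
clock: 3.98
position: [0.4293, 0.1501, 0.0352]
tool_rot: [3.141, -0.0, 1.495]
force: [-1.2, -1.2, 0.4]
grip_width: 0.05
finger_force: 0.0
```

Request:
carry_out --rows '[[[0,0,0,0],[0,0,0,0],[0,0,0,0],[0,0,0,0],[0,0,0,0],[0,0,0,0],[0,0,0,0],[0,0,0,0]]]' --grip 0.01 --grip_force 40

```text
clock: 4.65
position: [0.4297, 0.1503, 0.0354]
tool_rot: [3.14, -0.001, 1.495]
force: [2.0, -1.0, 10.2]
grip_width: 0.0133
finger_force: 41.6
```

```bash
python3 go.py .4265 -.155 .034 88.65
```

```text
pos [0.4297 0.1503 0.0354] rot [ 1.799e+02 -4.000e-02  8.566e+01] F [ 2.  -1.  10.2] M [-0.19 -0.17 -0.08] w 0.0133 t 4.65
row -0.3047 0.0199 0.0014 -2.99
```

Request:
carry_out --rows '[[[0,0,-0.0004,0],[0,0,-0.0004,0],[0,0,-0.0004,0]]]'

```text
clock: 4.9
position: [0.4292, 0.1502, 0.0354]
tool_rot: [3.141, -0.0, 1.495]
force: [0.4, -1.3, 7.9]
grip_width: 0.0133
finger_force: 41.4
```

Request:
carry_out --rows '[[[-0.001,0,-0.0003,0],[-0.003,0.0002,-0.0006,0],[-0.007,0.0005,-0.0006,0],[-0.013,0.0009,-0.0006,0],[-0.021,0.0014,-0.0006,0],[-0.031,0.002,-0.0006,0],[-0.042,0.0028,-0.0006,0],[-0.053,0.0035,-0.0006,0],[-0.063,0.0041,-0.0006,0],[-0.071,0.0046,-0.0006,0],[-0.077,0.005,-0.0006,0],[-0.08,0.0052,-0.0006,0]]]'

```text
clock: 5.9
position: [0.4281, 0.0689, 0.0357]
tool_rot: [-3.141, 0.0, 1.494]
force: [1.2, 0.3, -4.8]
grip_width: 0.0131
finger_force: 39.8
```

```bash
python3 - <<'E'
from m import *
f=bot.grab_frame('top');print('comic',[(round(r['conf'],2),np.round(r['position'])) for r in bot.look_for(f,'comic')])
save({'pixels':cv2.resize(f['pixels'][130:290,100:400],None,fx=2.6,fy=2.6)},'t2.png')
E
python3 go.py .4265 -.155 .0345 88.65
```

```text
comic [(0.66, array([239., 190.])), (0.62, array([183., 272.])), (0.52, array([257., 204.]))]
pos [0.4281 0.0696 0.0357] rot [180.    -0.    85.64] F [-0.1  0.2 -4.6] M [0.07 0.14 0.02] w 0.0126 t 6.0
row -0.2241 0.0155 0.0012 -3.01
```

View pics/t2.png

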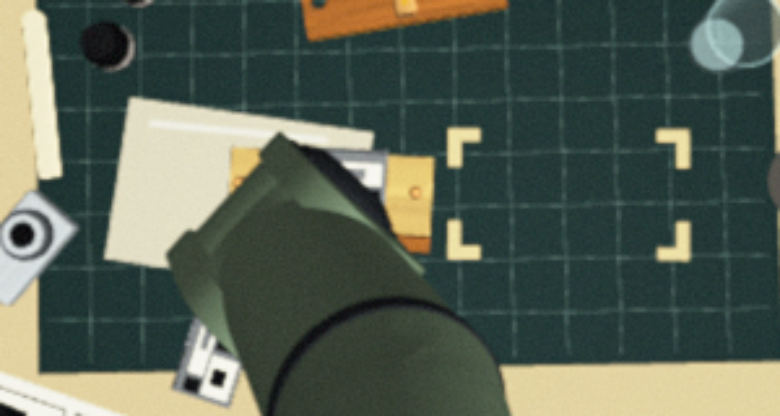

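The base has followed with the comic still on it (base right end near crop (430,205)). The wrist is pulling up slightly, so I'll lower it a little before going on.

Request:
carry_out --rows '[[[0,0,0.0008,0],[0,0,0.0014,0],[0,0,0.0014,0]]]'

```text
clock: 6.25
position: [0.4288, 0.07, 0.0352]
tool_rot: [3.14, 0.001, 1.495]
force: [-1.5, -7.1, 27.4]
grip_width: 0.013
finger_force: 44.1
```

Request:
carry_out --rows '[[[0,0,-0.0005,0],[0,0,-0.001,0],[0,0,-0.001,0]]]'

```text
clock: 6.5
position: [0.4281, 0.0706, 0.0353]
tool_rot: [3.141, -0.0, 1.496]
force: [-0.2, 0.3, -4.4]
grip_width: 0.0131
finger_force: 39.8
```

Request:
carry_out --rows '[[[0,0,0.0003,0],[0,0,0.0003,0],[0,0,0.0003,0]]]'

```text
clock: 6.75
position: [0.4282, 0.0706, 0.0352]
tool_rot: [3.141, -0.0, 1.496]
force: [-2.8, 0.1, 10.8]
grip_width: 0.0135
finger_force: 41.8
```

Request:
carry_out --rows '[[[-0.001,0,0,0],[-0.003,0.0002,0,0],[-0.007,0.0005,0,0],[-0.013,0.0009,0,0],[-0.021,0.0014,0,0],[-0.029,0.002,0,0],[-0.037,0.0025,0,0],[-0.045,0.003,0,0],[-0.052,0.0035,0,0],[-0.057,0.0038,0,0],[-0.06,0.004,0,0],[-0.061,0.0041,0,0]]]'

```text
clock: 7.75
position: [0.4283, 0.0098, 0.0353]
tool_rot: [3.14, -0.002, 1.496]
force: [0.2, 7.6, 6.8]
grip_width: 0.013
finger_force: 41.2
```

Request:
carry_out --rows '[[[-0.001,0,0,0],[-0.004,0.0003,0,-0.1],[-0.009,0.0006,0,-0.3],[-0.017,0.0011,0,-0.5],[-0.026,0.0017,0,-0.7],[-0.036,0.0023,0,-0.9],[-0.046,0.003,0,-1.1],[-0.055,0.0035,0,-1.3],[-0.063,0.004,0,-1.4],[-0.069,0.0044,0,-1.5],[-0.073,0.0047,0,-1.5],[-0.075,0.0048,0,-1.5]]]'

```text
clock: 8.75
position: [0.4276, -0.0654, 0.0352]
tool_rot: [3.14, -0.002, 1.522]
force: [0.1, 8.5, 7.9]
grip_width: 0.0132
finger_force: 41.5
```

```bash
python3 go.py .4265 -.155 .0345 88.65
```

```text
pos [ 0.4276 -0.0654  0.0352] rot [ 1.799e+02 -9.000e-02  8.722e+01] F [0.1 8.5 7.9] M [ 1.63  0.1  -0.  ] w 0.0132 t 8.75
row -0.0895 0.0033 0.0007 -1.43
```

Request:
carry_out --rows '[[[-0.001,0,0,0],[-0.004,0.0001,0,-0.1],[-0.009,0.0003,0,-0.3],[-0.017,0.0006,0,-0.5],[-0.027,0.001,0,-0.7],[-0.038,0.0014,0,-0.9],[-0.05,0.0018,0,-1.1],[-0.06,0.0022,0,-1.3],[-0.069,0.0025,0,-1.4],[-0.076,0.0028,0,-1.4],[-0.081,0.003,0,-1.4],[-0.083,0.0031,0,-1.4]]]'

```text
clock: 9.75
position: [0.4266, -0.1486, 0.0353]
tool_rot: [3.14, -0.001, 1.547]
force: [-0.3, 10.2, 9.8]
grip_width: 0.0129
finger_force: 41.8
```

```bash
python3 go.py .4265 -.155 .0345 88.65
python3 - <<'E'
from m import *
f=bot.grab_frame('top');s=bot.grab_frame('side')
a=cv2.resize(f['pixels'][150:260,250:390],None,fx=4,fy=4,interpolation=cv2.INTER_CUBIC)[:300]
b=cv2.resize(s['pixels'][120:240,200:340],None,fx=4,fy=4,interpolation=cv2.INTER_CUBIC)[:300] if 0 else cv2.resize(s['pixels'][135:235,200:340],None,fx=4,fy=3,interpolation=cv2.INTER_CUBIC)
save({'pixels':np.vstack([a,b])},'p3.png')
E
```

```text
pos [ 0.4266 -0.1486  0.0353] rot [ 1.7991e+02 -7.0000e-02  8.8620e+01] F [-0.3 10.2  9.8] M [2.09 0.18 0.04] w 0.0129 t 9.75
row -0.0064 0.0001 0.0008 -0.03
```

View pics/p3.png

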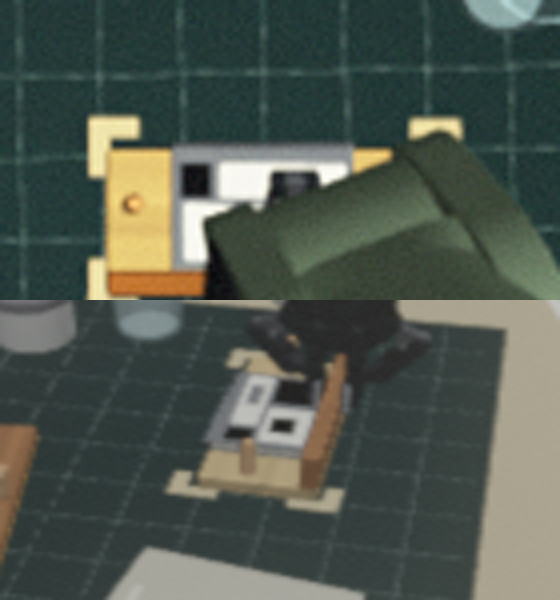

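The base fits between the tape corners along x. Its left end touches the left corners (crop (107,150)), so about 6 mm more is needed.

Request:
carry_out --rows '[[[-0.002,0,0,0],[-0.0045,0,0,0],[-0.0063,0,0,0],[-0.0068,0,0,0],[-0.0068,0,0,0],[-0.0068,0,0,0]]]'

```text
clock: 10.35
position: [0.4265, -0.1549, 0.0353]
tool_rot: [3.14, -0.001, 1.547]
force: [0.0, 7.7, 7.7]
grip_width: 0.013
finger_force: 41.6
```

```bash
python3 go.py .4265 -.155 .0345 88.65
python3 - <<'E'
from m import *
s=bot.grab_frame('side')
r=bot.regions_of(s,'press_base')
# predicted corners of base top (z=.015) near side, +y edge, vs marks
import math
y=math.radians(-1.4);c=np.array([.4631,-.1558]);R=np.array([[math.cos(y),-math.sin(y)],[math.sin(y),math.cos(y)]])
im=cv2.resize(s['pixels'],None,fx=4,fy=4,interpolation=cv2.INTER_CUBIC).copy()
for hx,hy,z,col in((.0435,.095,0,(255,0,0)),(.0495,.101,0,(0,255,0))):
    q=np.array([proj(s,[*(c+R@[a*hx,b*hy]),z]) for a,b in((1,1),(1,-1),(-1,-1),(-1,1))])*4+1.5
    cv2.polylines(im,[q.astype(np.int32)],True,col,1)
save({'pixels':im[480:960,780:1380]},'p4.png')
E
```

```text
pos [ 0.4265 -0.1549  0.0353] rot [ 1.7991e+02 -6.0000e-02  8.8650e+01] F [0.  7.7 7.7] M [ 1.45 -0.03 -0.  ] w 0.013 t 10.35
row -0.0001 0.0 0.0008 0.0
```

View pics/p4.png

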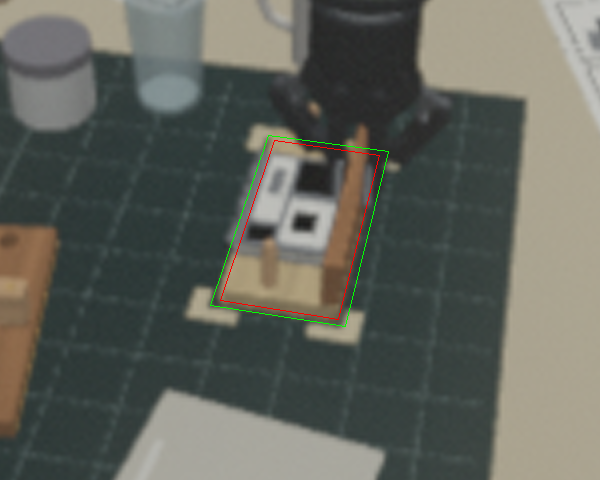

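The base lies inside the tape, matching the predicted red outline. Release it and rise.

Request:
carry_out --rows '[[[0.0003,0,0,0],[0.0003,0,0,0],[0.0003,0,0,0],[0.0003,0,0,0],[0.0003,0,0,0]]]' --grip 0.05

```text
clock: 10.87
position: [0.4255, -0.1559, 0.035]
tool_rot: [-3.142, -0.0, 1.546]
force: [-0.2, 0.3, 0.2]
grip_width: 0.0498
finger_force: 0.0
```

Request:
carry_out --rows '[[[0,0,-0.005,0],[0,0,-0.02,0],[0,0,-0.05,0],[0,0,-0.09,0],[0,0,-0.12,0],[0,0,-0.12,0]]]'

```text
clock: 11.37
position: [0.4275, -0.1563, 0.1601]
tool_rot: [3.135, 0.002, 1.546]
force: [1.0, 1.1, 0.1]
grip_width: 0.05
finger_force: 0.0
```

```bash
python3 go.py .661 -.002 .12 8
```

```text
pos [ 0.4275 -0.1563  0.1601] rot [1.7965e+02 1.4000e-01 8.8560e+01] F [1.  1.1 0.1] M [-0.04 -0.07  0.04] w 0.05 t 11.37
row 0.1602 0.2295 0.0401 80.56
```

Request:
carry_out --rows '[[[0.16,0.2295,0.03,80.5],[0.16,0.2295,0.03,80.5],[0.16,0.2295,0.03,80.5],[0.16,0.2295,0.03,80.5],[0.16,0.2295,0.03,80.5],[0.16,0.2295,0.03,80.5],[0.16,0.2295,0.03,80.5],[0.16,0.2295,0.03,80.5],[0.16,0.2295,0.03,80.5],[0.16,0.2295,0.03,80.5],[0.16,0.2295,0.03,80.5],[0.16,0.2295,0.03,80.5]]]'

```text
clock: 12.37
position: [0.6588, -0.0013, 0.1252]
tool_rot: [-3.141, 0.0, 0.133]
force: [1.0, -0.0, 0.1]
grip_width: 0.0505
finger_force: 0.0
```

```bash
python3 - <<'E'
from m import *
f=bot.grab_frame('top')
b=brown(f)
m=big(box(b,265,370,190,240));print('fence',m.sum(),rect(f,m,.055))
for l,z in (('press_base',0),('comic',.015),('dowel_mid',0),('grip_top',.045)):
    for r in bot.spot_point(f,l)[:2]: print(l,round(r['conf'],2),ray(f,r['position'],z).round(4))
h=cv2.cvtColor(f['pixels'],cv2.COLOR_RGB2HSV).astype(int)
save({'pixels':cv2.resize(f['pixels'][170:245,260:375],None,fx=6,fy=6,interpolation=cv2.INTER_CUBIC)},'p5.png')
np.save('f5.npy',f,allow_pickle=True)
E
python3 go.py .661 -.002 .019 8
```

```text
fence 159 (array([ 0.4231, -0.2145]), array([0.0601, 0.0116]), np.float32(88.9), 'pca', array([ 0.4232, -0.2144], dtype=float32), np.float32(88.78))
comic 0.89 [0.3111 0.173  0.015 ]
grip_top 0.73 [0.4293 0.3467 0.045 ]
pos [ 0.6589 -0.0016  0.1251] rot [-1.7999e+02  1.0000e-02  8.1800e+00] F [ 1.1  0.8 -0.2] M [0.04 0.02 0.02] w 0.0502 t 12.62
row 0.0021 0.0007 0.1061 0.18
```

View pics/p5.png

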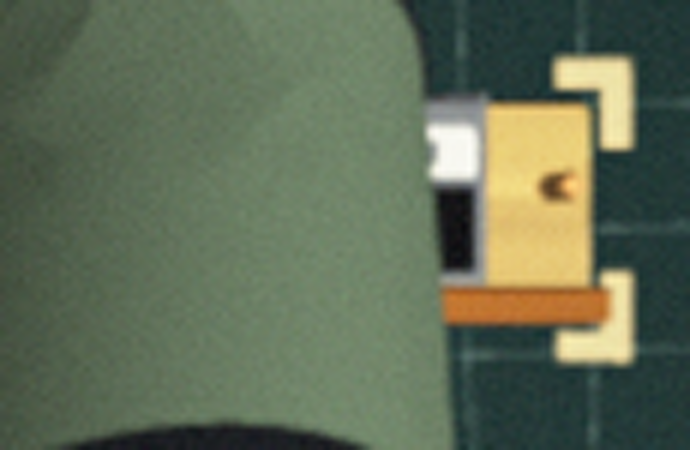

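Top view: the base's right end is about 6 mm inside the right corners (crop (592,195) against (600,150)), and the comic is still in place. Now I'll descend onto the batten.

Request:
carry_out --rows '[[[0.002,0.0008,0.03,0.2],[0.002,0.0008,0.06,0.2],[0.002,0.0008,0.082,0.2],[0.002,0.0008,0.096,0.2],[0.002,0.0008,0.102,0.2],[0.002,0.0008,0.105,0.2],[0.002,0.0008,0.105,0.2],[0.002,0.0008,0.105,0.2]]]'

```text
clock: 13.28
position: [0.6618, -0.0021, 0.0212]
tool_rot: [3.142, -0.002, 0.137]
force: [-0.5, -0.4, 0.5]
grip_width: 0.05
finger_force: 0.0
```

Request:
carry_out --rows '[[[0,0,0,0],[0,0,0,0],[0,0,0,0],[0,0,0,0],[0,0,0,0],[0,0,0,0],[0,0,0,0],[0,0,0,0]]]' --grip 0.01 --grip_force 80

```text
clock: 13.95
position: [0.6616, -0.0022, 0.0211]
tool_rot: [3.141, -0.001, 0.137]
force: [-2.6, -0.4, 9.6]
grip_width: 0.0183
finger_force: 79.8
```

```bash
python3 go.py .473 -.156 .12 -1.35
python3 - <<'E'
from m import *
f=bot.grab_frame('top');s=bot.grab_frame('side')
for n,g in (('top',f),('side',s)):
    for l,z in (('press_base',0),('fence_mid',.055),('dowel_mid',0),('grip_top',.045)):
        for r in bot.spot_point(g,l)[:1]: print(n,l,round(r['conf'],2),ray(g,r['position'],z).round(4))
    u=np.array([np.sin(np.radians(1.35)),np.cos(np.radians(1.35))])
    im=cv2.resize(g['pixels'],None,fx=6,fy=6,interpolation=cv2.INTER_CUBIC).copy()
    for k in(-1,1):
        for z in (.015,.055):
            q=proj(g,[*(np.array([.473,-.1561])+k*.08*u),z])*6+2.5
            cv2.drawMarker(im,tuple(int(v) for v in q),(255,0,0),cv2.MARKER_CROSS,16,1)
    if n=='top': A=im[6*175:6*230,6*265:6*370]
    else: B=im[6*145:6*200,6*230:6*335]
save({'pixels':np.vstack([A,B])[:600]},'p6.png')
E
```

```text
pos [ 0.6616 -0.0022  0.0211] rot [ 1.7998e+02 -8.0000e-02  7.8700e+00] F [-2.6 -0.4  9.6] M [-0.09  0.47  0.  ] w 0.0183 t 13.95
row -0.2079 0.1265 -0.0989 9.22
top grip_top 0.27 [0.6052 0.2633 0.045 ]
side press_base 0.65 [ 0.4611 -0.1531  0.    ]
side fence_mid 0.76 [ 0.424  -0.1461  0.055 ]
side grip_top 0.97 [ 0.6692 -0.0059  0.045 ]
```

View pics/p6.png

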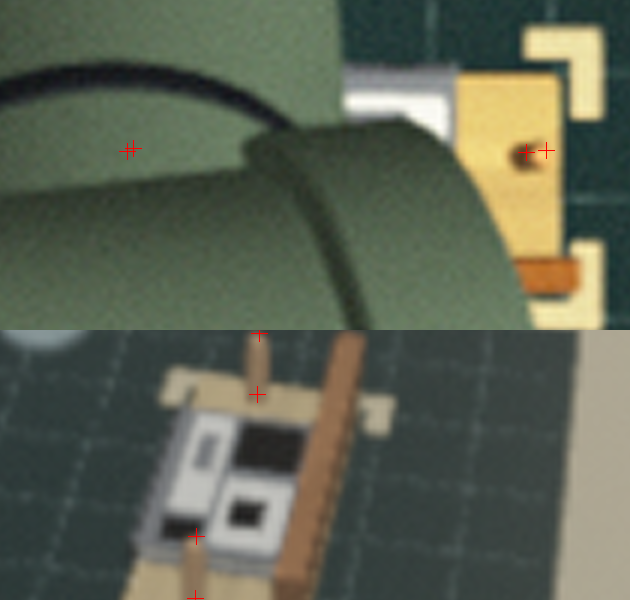

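Side crop: dowels are at (258,370) and (195,570), within about 1 mm of prediction; the top view suggests 1–2 mm lower in x. I'll aim for x ≈ 0.472 and lift the board now.

Request:
carry_out --rows '[[[0,0,-0.005,0],[0,0,-0.02,0],[0,0,-0.045,0],[0,0,-0.075,0],[-0.01,0.006,-0.095,0.5],[-0.03,0.018,-0.1,1.5],[-0.055,0.033,-0.1,2.5],[-0.085,0.051,-0.1,4],[-0.115,0.07,-0.1,5.5],[-0.145,0.088,-0.1,7],[-0.17,0.103,-0.1,8],[-0.188,0.114,-0.1,8.7]]]'

```text
clock: 15.45
position: [0.4882, -0.1426, 0.1212]
tool_rot: [3.141, -0.0, -0.017]
force: [0.7, -0.5, -2.2]
grip_width: 0.0187
finger_force: 78.4
```

```bash
python3 go.py .4726 -.1555 .1 -1.35
```

```text
pos [ 0.4882 -0.1426  0.1212] rot [179.95  -0.    -0.98] F [ 0.7 -0.5 -2.2] M [-0.09 -0.05  0.  ] w 0.0187 t 15.45
row -0.0154 0.0132 0.0212 0.37
```

Request:
carry_out --rows '[[[-0.006,0.005,0.005,0.2],[-0.012,0.01,0.015,0.4],[-0.0154,0.0132,0.025,0.4],[-0.0154,0.0132,0.031,0.4],[-0.0154,0.0132,0.033,0.4],[-0.0154,0.0132,0.033,0.4],[-0.0154,0.0132,0.033,0.4]]]'

```text
clock: 16.03
position: [0.4755, -0.1533, 0.0874]
tool_rot: [-3.141, -0.001, -0.021]
force: [-0.0, -0.5, -2.5]
grip_width: 0.0182
finger_force: 78.4
```

```bash
python3 go.py .4726 -.1555 .088 -1.35
python3 - <<'E'
from m import *
f=bot.grab_frame('top');s=bot.grab_frame('side')
p=bot.observe()['position'];a=bot.observe()['tool_rot'][2]
X=np.array([np.cos(a),np.sin(a),0]);Y=np.array([-np.sin(a),np.cos(a),0])
c=p-.0006*X;c[2]=p[2]-.0211
u=np.array([np.sin(np.radians(1.35)),np.cos(np.radians(1.35)),0])
out=[]
for n,g in (('top',f),('side',s)):
    im=cv2.resize(g['pixels'],None,fx=5,fy=5,interpolation=cv2.INTER_CUBIC).copy()
    P=lambda w:(proj(g,w)*5+2)
    for k in(-1,1):
        t=np.linspace(0,2*np.pi,30)
        q=np.array([P(c+k*.08*Y+.015*np.array([0,0,1])+.00725*(np.cos(x)*X+np.sin(x)*Y)) for x in t])
        cv2.polylines(im,[q.astype(np.int32)],True,(0,255,255),1)
        for z in (.015,.055): cv2.drawMarker(im,tuple(int(v) for v in P(np.array([.472,-.1555,z])+k*.08*u)),(255,0,0),cv2.MARKER_CROSS,10,1)
    q=np.array([P(c+x*.034*X+y*.095*Y+[0,0,.015]) for x,y in((1,1),(1,-1),(-1,-1),(-1,1))]);cv2.polylines(im,[q.astype(np.int32)],True,(255,0,255),1)
    out.append(im[5*165:5*230,5*255:5*375] if n=='top' else im[5*125:5*180,5*220:5*340])
save({'pixels':np.vstack(out)[:600]},'p7.png')
E
```

```text
pos [ 0.4755 -0.1533  0.0874] rot [-1.7999e+02 -3.0000e-02 -1.1800e+00] F [-0.  -0.5 -2.5] M [-0.03 -0.   -0.  ] w 0.0182 t 16.03
row -0.0028 0.0023 -0.0006 0.17
```

View pics/p7.png

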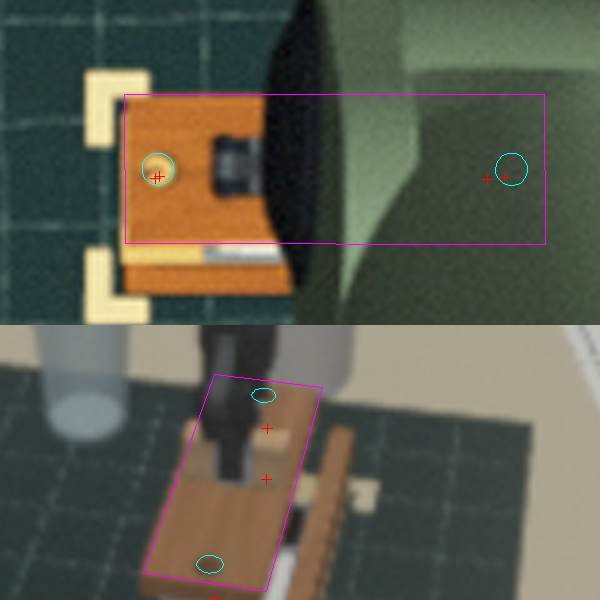

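The overlay matches the held board in both views. Its left hole sits at top-crop (158,168), with the dowel marks at (157,177), so I'll correct by the remaining 3 mm and lower slowly.

Request:
carry_out --rows '[[[-0.0015,0.001,0,0.1],[-0.0028,0.0023,0,0.2],[-0.0028,0.0023,0,0.2],[-0.0028,0.0023,0,0.2],[-0.0028,0.0023,0.004,0.2],[-0.0028,0.0023,0.008,0.2],[-0.0028,0.0023,0.01,0.2],[-0.0028,0.0023,0.01,0.2]]]'

```text
clock: 16.8
position: [0.4717, -0.1558, 0.0763]
tool_rot: [-3.141, 0.001, -0.025]
force: [0.4, -0.6, -3.1]
grip_width: 0.0185
finger_force: 78.4
```

```bash
python3 go.py .4726 -.1555 .06 -1.35
python3 - <<'E'
from m import *
f=bot.grab_frame('top')
save({'pixels':cv2.resize(f['pixels'][170:235,265:325],None,fx=9,fy=9,interpolation=cv2.INTER_CUBIC)},'p8.png')
E
```

```text
pos [ 0.4717 -0.1558  0.0763] rot [-1.7998e+02  6.0000e-02 -1.4200e+00] F [ 0.4 -0.6 -3.1] M [ 0.    0.02 -0.02] w 0.0185 t 16.8
row 0.0009 -0.0004 0.0163 -0.07
```

View pics/p8.png

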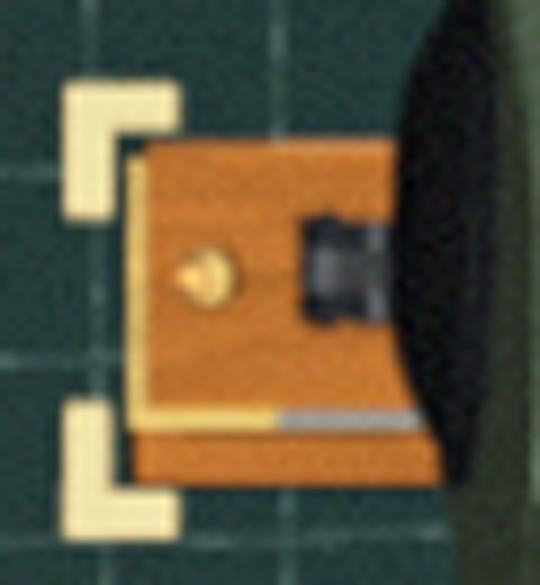

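The tip shows through the left hole at crop (205,278), and the board's left edge (147) is inside the tape. Next I'll lower it gently, watching the force.

Request:
carry_out --rows '[[[0.0006,-0.0003,0.001,0],[0.0006,-0.0003,0.003,0],[0.0006,-0.0003,0.004,0],[0.0006,-0.0003,0.005,0],[0.0006,-0.0003,0.005,0]]]'

```text
clock: 17.27
position: [0.4725, -0.1557, 0.0718]
tool_rot: [-3.141, 0.0, -0.025]
force: [-0.1, 0.8, -3.6]
grip_width: 0.0185
finger_force: 78.3
```

```bash
python3 go.py .4726 -.1555 .06 -1.35
python3 - <<'E'
from m import *
f=bot.grab_frame('top')
h=cv2.cvtColor(f['pixels'],cv2.COLOR_RGB2HSV)
print(h[196:206,281:295,0]);print(h[196:206,281:295,2])
p=bot.observe()['position']
print('hole top',proj(f,[p[0]+.0014,p[1]+.08,p[2]-.006]),'tip',proj(f,[.474,-.0755,.055]),'foot',proj(f,[.474,-.0755,.03]))
E
```

```text
pos [ 0.4725 -0.1557  0.0718] rot [-1.7999e+02  1.0000e-02 -1.4300e+00] F [-0.1  0.8 -3.6] M [0.1  0.07 0.02] w 0.0185 t 17.27
row 0.0001 -0.0002 0.0118 -0.08
[[16 14 14 15 14 13 14 14 14 14 14 14 14 14]
 [16 14 14 14 14 15 18 17 16 14 14 14 14 14]
 [15 14 14 14 15 18 20 21 19 15 14 15 14 14]
 [16 14 14 15 16 16 18 20 21 18 13 14 14 15]
 [16 15 14 15 19 20 19 20 22 19 14 14 14 15]
 [16 14 14 16 17 19 18 20 22 19 14 14 14 14]
 [16 14 14 14 15 17 17 19 19 16 14 14 13 14]
 [15 14 15 13 15 14 16 16 15 14 13 14 14 14]
 [16 14 13 14 14 14 14 14 13 14 14 15 15 15]
 [16 15 15 14 14 14 15 14 14 14 14 14 14 15]]
[[192 188 190 192 187 187 185 187 180 188 194 195 195 196]
 [191 191 192 192 192 189 204 193 163 167 192 192 195 195]
 [194 192 191 184 174 185 212 223 182 139 172 194 193 194]
 [193 195 195 181 194 208 217 231 221 158 159 186 189 187]
 [190 184 185 201 237 249 240 234 238 180 147 170 178 172]
 [183 177 182 196 232 243 241 233 227 176 154 176 180 181]
 [181 179 179 180 178 208 214 211 195 171 170 184 185 188]
 [187 180 184 184 176 175 185 179 166 177 189 190 188 187]
 [189 188 186 188 186 185 172 169 178 187 190 187 190 189]
 [186 184 184 187 188 190 189 182 189 189 193 190 188 189]]
hole top [286.81579725 199.70286587] tip [286.50953195 199.79905194] foot [285.96326715 200.06167189]
```

Request:
carry_out --rows '[[[0,-0.0006,0,0],[0,-0.0012,0,0],[0,-0.0012,0.0005,0],[0,-0.0012,0.0015,0],[0,-0.0012,0.002,0],[0,-0.0012,0.002,0]]]'

```text
clock: 17.82
position: [0.4725, -0.1545, 0.0699]
tool_rot: [-3.142, 0.0, -0.025]
force: [0.4, 1.1, -3.5]
grip_width: 0.0183
finger_force: 78.3
```

```bash
python3 go.py .4726 -.1555 .06 -1.35
```

```text
pos [ 0.4725 -0.1545  0.0699] rot [-1.80e+02  1.00e-02 -1.43e+00] F [ 0.4  1.1 -3.5] M [ 0.05  0.07 -0.04] w 0.0183 t 17.82
row 0.0001 0.001 0.0099 -0.08
```

Request:
carry_out --rows '[[[0,-0.0006,0,0],[0,-0.0006,0.001,0],[0,-0.0006,0.002,0],[0,-0.0006,0.003,0],[0,-0.0006,0.003,0]]]'

```text
clock: 18.23
position: [0.4725, -0.1539, 0.0668]
tool_rot: [-3.142, 0.0, -0.025]
force: [-0.2, 0.5, -3.4]
grip_width: 0.0181
finger_force: 78.3
```

```bash
python3 go.py .4726 -.1555 .06 -1.35
```

```text
pos [ 0.4725 -0.1539  0.0668] rot [-1.80e+02  2.00e-02 -1.43e+00] F [-0.2  0.5 -3.4] M [-0.    0.05 -0.01] w 0.0181 t 18.23
row 0.0001 0.0016 0.0068 -0.08
```

Both dowels are past their tapers with almost no side force. Keep lowering.

Request:
carry_out --rows '[[[0,0,0.001,0],[0,0,0.003,0],[0,0,0.005,0],[0,0,0.007,0],[0,0,0.009,0],[0,0,0.011,0],[0,0,0.013,0],[0,0,0.015,0],[0,0,0.016,0],[0,0,0.016,0]]]'

```text
clock: 19.07
position: [0.4725, -0.1539, 0.0507]
tool_rot: [-3.142, 0.0, -0.025]
force: [0.5, -0.4, -3.6]
grip_width: 0.0182
finger_force: 78.3
```

```bash
python3 go.py .4726 -.1555 .048 -1.35
```

```text
pos [ 0.4725 -0.1539  0.0507] rot [-1.80e+02  2.00e-02 -1.43e+00] F [ 0.5 -0.4 -3.6] M [ 0.04  0.05 -0.01] w 0.0182 t 19.07
row 0.0001 0.0016 0.0027 -0.08
```

Request:
carry_out --rows '[[[0,0,0.0008,0],[0,0,0.0016,0],[0,0,0.0022,0],[0,0,0.0028,0],[0,0,0.0031,0],[0,0,0.0031,0],[0,0,0.0031,0]]]'

```text
clock: 19.65
position: [0.4726, -0.1539, 0.0481]
tool_rot: [3.142, -0.0, -0.025]
force: [-2.7, 1.3, 4.9]
grip_width: 0.0183
finger_force: 79.3
```

Request:
carry_out --rows '[[[0,0,0.0003,0],[0,0,0.0006,0],[0,0,0.0006,0],[0,0,0.0006,0]]]'

```text
clock: 19.98
position: [0.4726, -0.1539, 0.048]
tool_rot: [3.141, -0.0, -0.025]
force: [-6.5, 3.5, 21.9]
grip_width: 0.0187
finger_force: 82.0
```

Request:
carry_out --rows '[[[-0.0001,0,0.0001,0],[-0.0002,0,0.0001,0],[-0.0003,0,0.0001,0],[-0.0003,0,0.0001,0],[-0.0003,0,0.0001,0],[-0.0003,0,0.0001,0],[-0.0003,0,0.0001,0],[-0.0003,0,0.0001,0]]]'

```text
clock: 20.65
position: [0.4726, -0.1539, 0.048]
tool_rot: [3.141, -0.001, -0.025]
force: [-6.0, 3.8, 21.3]
grip_width: 0.0182
finger_force: 82.0
```

Run:
```python
from m import *
print(bot.observe()['tool_rot'],bot.observe()['moment'].round(2))
f=bot.grab_frame('top');s=bot.grab_frame('side')
b=brown(f);n,l,st,c=cv2.connectedComponentsWithStats(box(b,265,375,170,240).astype(np.uint8))
for i in range(1,n):
    if st[i,4]>30: print(st[i],rect(f,l==i,.055 if st[i,1]>205 else .042))
for g in (f,s):
    for lab,z in (('press_base',0),('comic',.015),('grip_top',.072)):
        for r in bot.spot_point(g,lab)[:2]: print(lab,round(r['conf'],2),ray(g,r['position'],z).round(4))
```

```text
[ 3.14135958e+00 -8.02188204e-04 -2.48750809e-02] [ 0.69  1.25 -0.01]
[280 186  28  29 589] (array([ 0.4735, -0.0925]), array([0.0635, 0.0661]), np.float32(178.8), 'pca', array([ 0.4732, -0.0883], dtype=float32), np.float32(9.48))
[280 218  31   6 185] (array([ 0.4254, -0.0941]), array([0.0697, 0.0116]), np.float32(88.9), 'pca', array([ 0.4254, -0.0939], dtype=float32), np.float32(88.77))
press_base 0.19 [ 0.4272 -0.16    0.    ]
comic 0.79 [0.3087 0.1716 0.015 ]
press_base 0.82 [ 0.4601 -0.1449  0.    ]
press_base 0.33 [ 0.4781 -0.3767  0.    ]
comic 0.57 [0.3204 0.1895 0.015 ]
grip_top 0.88 [ 0.4752 -0.1618  0.072 ]
```

Steady at 21 N, board flat on the comic, base about 1–2 mm from the centre of the frame. Handing in.

```bash
python3 -c "
from workcell import bot
print(bot.job_done())"
```

```text
the job is handed in; nothing more can be done
None
```

The job is handed in at about 21 s: the base lies inside the tape corners (about 1–2 mm off centre), and the top board is over both dowels on the comic with the gripper still pressing at about 21 N; once I pulled up on the fence with just under 5 N mid-slide and then pressed down with 27 N, the comic's place under the board is unchecked at the end, and I viewed 11 pictures instead of 10.

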